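# Stow the shelf tags and leave both push-open drawers caught shut

### The arm

A 6-joint arm with a two-finger parallel gripper is mounted at the origin on a cart in front of the work surface, level with it; the furniture and walls round the work are solid. World frame = base frame: x ahead of the robot, y to its left, z up, the work surface at z = 0. Lengths are in m, angles in degrees, forces in N, time in s.
With the tool pointing down it reaches from about 0.35 to 0.875 m from the base axis. Payload 4.2 kg.
Tool frame: the origin (TCP) lies between the finger pads; the fingertips stand 22 mm ahead of it and the grasp point (between the pads) lies 3 mm ahead of it (env.finger_overhang is the distance from the TCP to the fingertips, in m); z points along the fingers, y is the line along which they close (so a half turn about z gives the same grasp; the last joint's range is limited). The gripper opens to 87 mm and grips with 3 to 60 N. Pads are 19 mm wide; open, the fingers measure 117 mm over their backs; the gripper's body (75 mm by 190 mm) begins 51 mm behind the grasp point.
Start: joints at [-52.506, 22.042, 0.453, 0, -68.411, -14.817], TCP at [0.241, -0.577, 0.245] pointing down, gripper open.
Joint ranges: [-179.83, 179.83], [-69.29, 118.12], [-61.27, 80.66], [-181.25, 117.63], [-171.15, -9.14], [-177.46, 177.46]. Speed limits (degrees/s): [159.86, 159.86, 180, 180, 180, 180].

### API

Orientations are given as [roll, pitch, yaw] about the fixed x, y, z axes, in that order (R = Rz(yaw) Ry(pitch) Rx(roll)).
In Python, from workcell import env, eyes gives the robot as it stands (env), with the cameras (eyes). Calls block until the motion is done:
- env.goto(position, orientation): joint-space move of the TCP to a pose.
- env.move_straight(position, rotation=None, rate=0.15, force_limit=None): straight line of the TCP; rotation=None keeps the orientation; rate is the mean speed in m/s. With force_limit (N) it stops when the force on the tool has changed by that much, and returns True; else False.
- env.set_joints(angles): joint-space move.
- env.gripper_to(opening, grasp_force=None): opening from 0.0 (shut) to 1.0 (fully open); grasp_force is the grip in N (None keeps the last); returns when the fingers have stopped.
- env.dwell(seconds).
- env.inverse_kinematics(position, orientation): joint angles nearest the present ones, or None.
- env.read_state(): the state.
- eyes.grab_frame(name): name is "side" or "top" or "wrist"; returns a dict with "image" (480x640x3 uint8, blue, green, red), "fx", "fy", "cx", "cy" (pixels), "position" and "orientation" of the camera in the world. Camera axes: x right, y up, looking along -z (the intrinsics and any distortion apply to the point x, -y, -z); pixel columns grow to the right and rows downward; lengths in m; the calibration is good to about 2 mm. A picture is of the moment at which its call begins. There is no depth.
A pose or a line that the arm cannot do raises env.Unreachable and nothing moves.
- env.close_job(): hands the job in; it is judged then, once.
The state is a dict: "clock": time; "joint_positions": joint angles; "qvel": joint speeds; "joint_torque": joint torques, N m; "position": TCP position; "tool_rot": TCP orientation; "force": force on the tool from outside, world axes, zero at the start; "wrist_torque": the same for the moment, N m; "opening": opening from 0.0 (shut) to 1.0 (fully open); "finger_force": force on a finger pad.
Only numpy, scipy, OpenCV 4.12 (cv2) and the standard library are available. Lean on these libraries where they do the work, as an engineer would, in place of code of your own. Each camera call takes 0.05 s, during which the arm holds its last target. There are 200 camera calls.

### The job

Of the two white push-open drawer boxes, one drawer stands ajar with a clipped wad of shelf tags in it and the other is shut and empty. Press the shut drawer so that it springs open, pull it out far enough and lay the loose wad of tags flat inside, so that each drawer holds one wad; then push both drawers in until their catches hold and see that they stay shut. Press firmly but never ram a drawer against its stop (stay well under 45 N), and leave the other things on and around the boxes where they are.

Things in the scene. Friction and masses are not known exactly. Their poses are not given: they have to be found in the camera images.
- ajar_unit: Fixed white drawer box on the table, 156 mm wide (y), 204 mm deep (x), 70 mm high, with one handleless wooden-fronted drawer. Origin: on the underside, 99 mm behind its front edge; x points from front to back (away from the robot), z up. Its drawer starts ajar and holds the stowed wad. May stand on the left or on the right.
- shut_unit: Fixed white drawer box on the table, 156 mm wide (y), 204 mm deep (x), 70 mm high, with one handleless wooden-fronted drawer. Origin: on the underside, 99 mm behind its front edge; x points from front to back (away from the robot), z up. Its drawer starts shut, caught and empty. May stand on the left or on the right.
- ajar_drawer (a joint): Travel of this drawer out of its box along the unit's -x, m: 0 = shut on its catch, 0.047 = sprung ajar, 0.115 = fully out (stop), -0.0068 = pressed in to its end stop. Starts 0.046 to 0.070 out. Spring 4 N (ajar) to 7.5 N (end stop), friction and damping 2 to 4 N: over about 15 N is the end stop. Farther out than 0.047 only 1.3 N of friction: it stays where left.
- shut_drawer (a joint): Travel of this drawer out of its box along the unit's -x, m: 0 = shut on its catch, 0.047 = sprung ajar, 0.115 = fully out (stop), -0.0068 = pressed in to its end stop. Pressed in to the end stop (5 mm at least) and let go, it springs out to 0.047 in about 0.6 s; standing out, pushed to the end stop and let go, it catches at 0 to 0.005. Stopping short or at the first knock changes nothing.
- ajar_floor (a point): Centre of this drawer's inner floor (moves with it; axes as the unit's). The well is 143 mm long (x), 124 mm wide (y) and open at the top; floor 16 mm above the table, side and back walls 5 to 6 mm thick and 32 mm high, box top edge 62 mm above the table. 
- shut_floor (a point): Centre of this drawer's inner floor (moves with it; axes as the unit's). The well is 143 mm long (x), 124 mm wide (y) and open at the top; floor 16 mm above the table, side and back walls 5 to 6 mm thick and 32 mm high, box top edge 62 mm above the table. 
- ajar_front (a point): Centre of the outer face of this drawer's front panel (moves with it; axes as the unit's). The panel is 134 mm wide, 18 mm thick, from 10 to 60 mm above the table; shut, its face stands 18 mm proud of the box. When the drawer stands out, the panel's upper edge can be pinched from above, one finger inside the drawer.
- shut_front (a point): Centre of the outer face of this drawer's front panel (moves with it; axes as the unit's). The panel is 134 mm wide, 18 mm thick, from 10 to 60 mm above the table; shut, its face stands 18 mm proud of the box. When the drawer stands out, the panel's upper edge can be pinched from above, one finger inside the drawer.
- tags_loose: Wad of paper shelf tags in a black bulldog clip, 45 mm (x) by 72 mm (y) by 13 mm high, the solid wad 40 by 64 by 10 mm, about 60 g, lying flat. Origin: centre of the underside; y is the long axis. Starts on the table to the left or right of the drawer boxes.
- tags_stowed: Wad of paper shelf tags in a black bulldog clip, 45 mm (x) by 72 mm (y) by 13 mm high, the solid wad 40 by 64 by 10 mm, about 60 g, lying flat. Origin: centre of the underside; y is the long axis. Starts in the drawer that stands ajar and must stay in that drawer.
- label_roll: White roll of labels, 70 mm across, 40 mm high, on the table, on the other side of the boxes from the loose wad. Origin: centre of the underside. Bystander: leave it where it is.
- jar: Jar with a black lid, 66 mm across, 90 mm high, on the table left of the boxes. Origin: centre of the underside. Bystander: leave it where it is.
- small_roll: Yellow roll of labels, 50 mm across, 30 mm high, on top of the box whose drawer starts ajar. Origin: centre of the underside. Bystander: leave it where it is.
- tub: White round tub with a lid, 106 mm across, 68 mm high, at the table's front left. Origin: centre of the underside. Bystander: leave it where it is.
- tape: Roll of tan tape, 93 mm across, 48 mm high, on top of the box whose drawer starts shut. Origin: centre of the underside. Bystander: leave it where it is.

How it is judged (in metres and radians):
On the way, in this order (a step that is already met when the one before it is completed fails the run):
1. the shut drawer has sprung open (value of joint shut_drawer above 0.03 m), for 0.2 s.
2. the loose wad lies in that drawer, let go (x of tags_loose in the frame of shut_floor between -0.06 and 0.06 m and y of tags_loose in the frame of shut_floor between -0.05 and 0.05 m and z of tags_loose in the frame of shut_floor between -0.006 and 0.02 m and contact force between the fingers and tags_loose below 0.2 N and value of joint shut_drawer above 0.03 m), for 0.2 s.
At the end, for the whole second after the job is handed in: Both drawers are shut and stay shut by themselves (each less than 8 mm out); the loose wad lies flat (within 0.3 rad) at rest on the floor of the drawer that started shut, the other wad on the floor of the drawer that started ajar (value of joint each of ajar_drawer, shut_drawer below 0.008 m and x of tags_loose in the frame of shut_floor between -0.06 and 0.06 m and y of tags_loose in the frame of shut_floor between -0.05 and 0.05 m and z of tags_loose in the frame of shut_floor between -0.006 and 0.02 m and x of tags_stowed in the frame of ajar_floor between -0.06 and 0.06 m and y of tags_stowed in the frame of ajar_floor between -0.05 and 0.05 m and z of tags_stowed in the frame of ajar_floor between -0.006 and 0.02 m and angle between tags_loose's own z axis and vertical below 0.3 rad and linear speed of each of tags_loose, tags_stowed below 0.03 m/s); the robot touches nothing.
It fails at once if a drawer is rammed home: the fingers press on the drawer or its box with more than 45 N while it is less than 20 mm out ((contact force between the fingers and ajar_unit above 45 N and value of joint ajar_drawer below 0.02 m) or (contact force between the fingers and shut_unit above 45 N and value of joint shut_drawer below 0.02 m)).
It fails at once if a bystander (label roll, jar, yellow roll, tape, tub) is pushed more than 30 mm from its place (distance of any of label_roll, jar, small_roll, tape, tub from where it was at the start of the episode above 0.03 m).
It also fails if it takes over 72 s, if anything falls off the work surface, if the arm or the gripper's body presses on something with over 40 N, if the wrist force passes 120 N, or if a joint passes its speed limit or range.

## Working session

There is one attempt and no reset: what is moved stays moved. The work goes in short steps, each a Python script; the robot and the scene stay as the last script left them, time stands still between calls to the robot, and variables do not carry over. Pictures are saved under pics/ and viewed, at most 10 in all, crops included, and the job is handed in when it is done.

```bash
mkdir -p pics
cat > h.py <<'E'
import numpy as np, cv2
from scipy.spatial.transform import Rotation as R
from workcell import env, eyes
def snap(n,f):
    c=eyes.grab_frame(n); cv2.imwrite('pics/'+f,c['image']); return c
E
python3 - <<'E'
from h import *
import pickle
d={}
for n in('top','side'):
    c=snap(n,n+'0.png'); d[n]=c
    print(n,{k:v for k,v in c.items() if k!='image'})
pickle.dump(d,open('c0.pkl','wb'))
print(env.read_state())
E
```

```text
top {'fx': 597.6868180584613, 'fy': 597.6868180584613, 'cx': 319.1861185788252, 'cy': 236.32188081139367, 'position': array([0.36054726, 0.04149031, 1.47520827]), 'orientation': array([  6.61087205,   0.57005377, -90.82693501])}
side {'fx': 584.8375288241064, 'fy': 584.8375288241064, 'cx': 311.6825261025427, 'cy': 237.03231644571952, 'position': array([-0.24754734, -1.13520198,  0.68616273]), 'orientation': array([ 67.56062023,  -1.27011415, -32.93327945])}
{'clock': 0.1, 'joint_positions': array([-5.25064721e+01,  2.20872977e+01,  3.87035985e-01, -2.58399121e-02,
       -6.84110850e+01, -1.48152306e+01]), 'qvel': array([-0.00430107, -0.11945557,  0.18390763,  0.0645725 , -0.12747194,
        0.01703281]), 'joint_torque': array([-3.36282146e-04, -3.91690207e+01,  1.87934715e+01,  4.23190311e+00,
        1.34762100e-02, -7.67029269e-05]), 'position': array([ 0.24078594, -0.57621459,  0.24355376]), 'tool_rot': array([ 1.79886214e+02, -5.26165418e-03, -1.57331228e+02]), 'force': array([ 0.05074462, -0.46282711,  0.38784692]), 'wrist_torque': array([0.02337286, 0.04015041, 0.02352228]), 'finger_force': 0.0, 'opening': 1.0023851713084067}
```

View pics/top0.png

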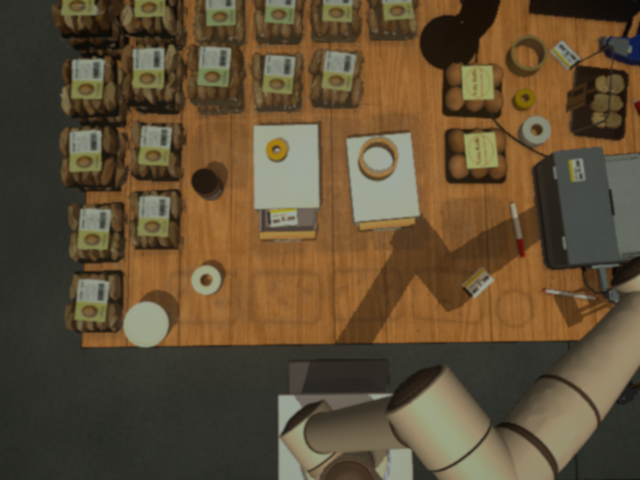

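View pics/side0.png

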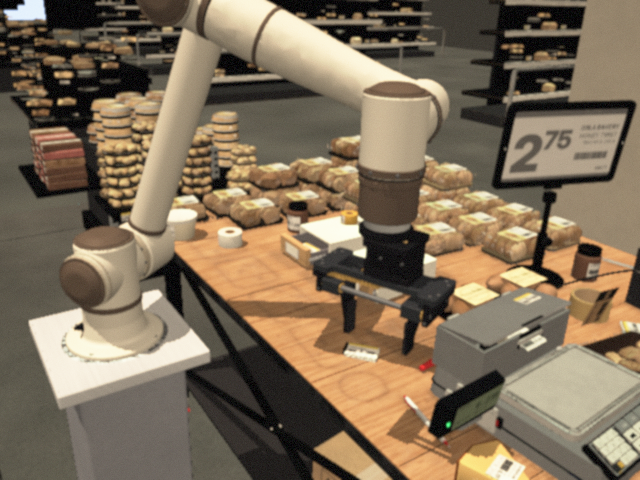

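The top view shows the ajar unit on the left (top about 254–320, 124–208; drawer front at row 238) and the shut unit on the right (about 347–418, 133–228, slightly turned). The loose wad is at about (478, 283), turned roughly 40°. The side view shows the arm between the camera and the boxes.

```bash
cat >> h.py <<'E'
def pix2w(c,uv,z):
    uv=np.atleast_2d(np.float64(uv))
    d=np.c_[(uv[:,0]-c['cx'])/c['fx'],-(uv[:,1]-c['cy'])/c['fy'],-np.ones(len(uv))]
    d=d@R.from_euler('xyz',c['orientation'],degrees=True).as_matrix().T
    p=np.float64(c['position']); return (p+d*((z-p[2])/d[:,2])[:,None])[:,:2]
E
python3 - <<'E'
from h import *
import pickle
c=pickle.load(open('c0.pkl','rb'))['top']; im=c['image']
hsv=cv2.cvtColor(im,cv2.COLOR_BGR2HSV)
m=((hsv[...,1]<60)&(hsv[...,2]>120)).astype('uint8')*255
def big(roi,mask):
    x0,y0,x1,y1=roi; q=np.zeros_like(mask); q[y0:y1,x0:x1]=mask[y0:y1,x0:x1]
    cs,_=cv2.findContours(q,cv2.RETR_EXTERNAL,cv2.CHAIN_APPROX_NONE); return max(cs,key=cv2.contourArea)
for n,roi in dict(L=(240,110,330,212),Rr=(338,120,430,232)).items():
    b=cv2.boxPoints(cv2.minAreaRect(big(roi,m))); w=pix2w(c,b,.07)
    print(n,b.round(1).tolist(),w.round(4).tolist(),'ctr',w.mean(0),'sides',np.linalg.norm(w-np.roll(w,1,0),axis=1).round(4))
    e=[w[i]-w[i-1] for i in range(4)]; e=max(e,key=np.linalg.norm); print(np.degrees(np.arctan2(e[1],e[0])))
v=cv2.resize(im[110:320,240:510],None,fx=2.9,fy=2.8,interpolation=cv2.INTER_CUBIC)
cv2.imwrite('pics/crop.png',cv2.convertScaleAbs(v,alpha=1.5))
E
```

```text
L [[252.39999389648438, 125.0999984741211], [317.5, 123.9000015258789], [319.1000061035156, 207.5], [254.10000610351562, 208.8000030517578]] [[0.7972, 0.2109], [0.7976, 0.0533], [0.5925, 0.0523], [0.592, 0.2073]] ctr [0.69482321 0.13093989] sides [0.2053 0.1576 0.2051 0.1551]
1.0032867872536935
Rr [[345.29998779296875, 138.1999969482422], [410.79998779296875, 131.60000610351562], [419.1000061035156, 215.5], [353.70001220703125, 222.0]] [[0.7609, -0.0133], [0.7744, -0.1714], [0.5697, -0.1847], [0.5564, -0.0292]] ctr [ 0.66534644 -0.09969095] sides [0.2051 0.1587 0.2051 0.1561]
-176.27919867442995
```

View pics/crop.png

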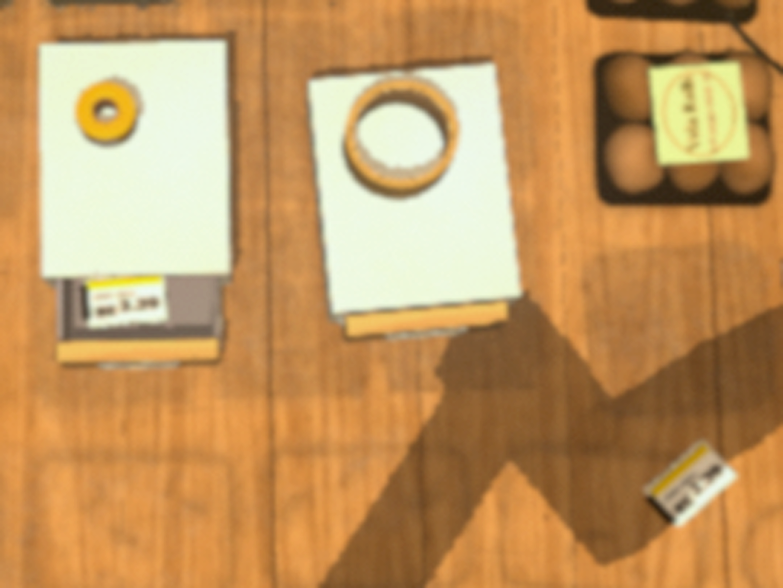

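```bash
cat >> h.py <<'E'
class U:  # unit frame: origin = middle of front edge of box, x into box
    def __init__(s,p,yaw): s.p=np.float64(p); s.yaw=yaw; t=np.radians(yaw); s.ex=np.array([np.cos(t),np.sin(t)]); s.ey=np.array([-s.ex[1],s.ex[0]])
    def at(s,x,y,z): return np.r_[s.p+x*s.ex+y*s.ey,z]
    def inv(s,w): d=np.float64(w)[:2]-s.p; return np.array([d@s.ex,d@s.ey])
S=U((.5631,-.1070),4.2); A=U((.5923,.1298),.6)
E
python3 - <<'E'
from h import *
import pickle
c=pickle.load(open('c0.pkl','rb'))['top']; im=c['image']
hsv=cv2.cvtColor(im,cv2.COLOR_BGR2HSV)
x0,y0=455,255; r=hsv[y0:310,x0:505].astype(int)
m=(((r[...,1]<90)&(r[...,2]>60))|((r[...,0]>22)&(r[...,0]<35)&(r[...,1]>110))|(r[...,2]<35)).astype('uint8')
m=cv2.morphologyEx(m,cv2.MORPH_CLOSE,np.ones((3,3)))
cs,_=cv2.findContours(m,cv2.RETR_EXTERNAL,cv2.CHAIN_APPROX_NONE); k=max(cs,key=cv2.contourArea)
b=cv2.boxPoints(cv2.minAreaRect(k))+[x0,y0]; w=pix2w(c,b,.01)
print(b.tolist(),w.round(4).tolist(),w.mean(0),np.linalg.norm(w-np.roll(w,1,0),axis=1))
print('ajar front edge px row238.5:',A.inv(pix2w(c,[[288,238.5]],.06)[0]))
print('shut front face:',S.inv(pix2w(c,[[388,229]],.06)[0]), 'tape',S.inv(pix2w(c,[[378.6,159]],.118)[0]))
for y in(0,180):
    for q in (S.at(-.07,0,.042),A.at(-.12,0,.042)): print(y,env.inverse_kinematics(q,[180,0,4+y]))
    print(env.inverse_kinematics([*w.mean(0),.03],[180,0,-45+y]))
E
```

```text
[[463.4490547180176, 286.6716957092285], [483.78113174438477, 268.03396224975586], [494.1584892272949, 279.3547172546387], [473.82641220092773, 297.9924507141113]] [[0.4015, -0.2963], [0.4462, -0.3479], [0.4182, -0.3718], [0.3737, -0.3204]] [ 0.40989567 -0.33409778] [0.03675224 0.0682154  0.03687187 0.06805545]
ajar front edge px row238.5: [-0.07162815 -0.00142927]
shut front face: [-0.02356422 -0.00240082] tape [0.13429769 0.00956439]
0 [ 5.60859351e+00  2.50097560e+01 -3.01212504e+01  2.54444375e-14
 -3.48689935e+01  8.83914065e+01]
0 [ 3.42792448e+01  2.38528165e+01 -3.24153964e+01  2.54444375e-14
 -3.37317870e+01  5.97207552e+01]
[-2.15935895e+01  2.77440648e+01 -2.73926801e+01  2.54444375e-14
 -3.48632551e+01  6.65935895e+01]
180 [ 5.60859351e+00  2.50097560e+01 -3.01212504e+01 -2.54444375e-14
 -3.48689935e+01 -9.16085935e+01]
180 [ 3.42792448e+01  2.38528165e+01 -3.24153964e+01 -2.54444375e-14
 -3.37317870e+01 -1.20279245e+02]
[-2.15935895e+01  2.77440648e+01 -2.73926801e+01 -2.54444375e-14
 -3.48632551e+01 -1.13406411e+02]
```

Run:
```python
from h import *
o=[180,0,S.yaw]
env.gripper_to(0.0)
env.goto(S.at(-.08,0,.12),o)
env.move_straight(S.at(-.075,0,.040),rate=.15)
env.move_straight(S.at(-.036,0,.040),rate=.12)
h=env.move_straight(S.at(-.005,0,.040),rate=.03,force_limit=20)
s=env.read_state(); print(h,S.inv(s['position']),s['position'],s['force'],s['clock'])
env.move_straight(S.at(-.115,0,.040),rate=.2)
c=snap('top','t1.png'); print(env.read_state()['clock'])
im=c['image'][120:290,230:440]; cv2.imwrite('pics/t1c.png',cv2.convertScaleAbs(cv2.resize(im,None,fx=3,fy=3),alpha=1.5))
```

```text
True [-2.27779995e-02 -9.24910257e-05] [ 0.54038995 -0.10876046  0.03853698] [-5.63609541 -0.45878392  3.97827586] 5.4667
6.1333
```

View pics/t1c.png

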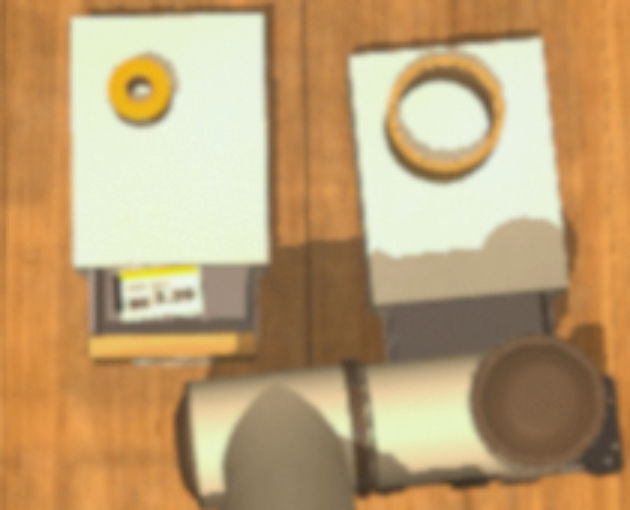

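The shut drawer has sprung out: its dark well shows between rows 300 and 360 of the crop. Next I hook it from inside and pull it out.

Run:
```python
from h import *
env.move_straight(S.at(-.115,0,.125),rate=.25)
env.move_straight(S.at(-.025,0,.125),rate=.25)
print(env.move_straight(S.at(-.025,0,.052),rate=.1,force_limit=10), env.read_state()['position'])
h=env.move_straight(S.at(-.097,0,.052),rate=.06,force_limit=15)
s=env.read_state(); print(h,S.inv(s['position']),s['force'])
env.move_straight(S.at(-.090,0,.053),rate=.1)
env.move_straight(S.at(-.080,0,.14),rate=.25)
# wad
env.gripper_to(1.0)
env.goto([.410,-.334,.12],[180,0,-49.1+0])
s=env.read_state(); print(s['position'],s['tool_rot'],s['clock'])
snap('top','t2.png'); snap('wrist','w2.png')
a=cv2.imread('pics/t2.png')[110:330,230:510]; b=cv2.imread('pics/w2.png')
a=cv2.resize(a,(380,300));b=cv2.resize(b,(400,300))
cv2.imwrite('pics/j2.png',cv2.convertScaleAbs(np.hstack([a,b]),alpha=1.5))
```

```text
False [ 0.53857164 -0.1088518   0.05256443]
False [-9.73402917e-02  6.57452638e-05] [ 0.42139896  0.03004554 -0.11212931]
[ 0.41038853 -0.3336236   0.12011478] [-1.79988531e+02 -1.72285633e-02 -4.90141879e+01] 12.5667
```

View pics/j2.png

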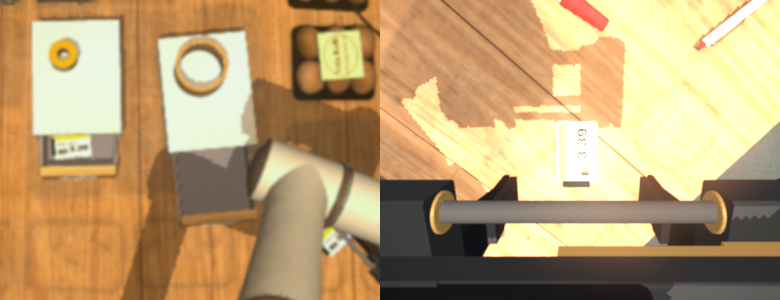

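The left half shows the drawer about 110 mm out. In the wrist view on the right, the wad at about (577, 153) lies squarely between the fingers.

Run:
```python
from h import *
env.move_straight([.410,-.334,.045],rate=.2)
print(env.move_straight([.410,-.334,.025],rate=.05,force_limit=12),env.read_state()['position'])
env.gripper_to(0.0,grasp_force=20)
s=env.read_state(); z=s['position'][2]; print(s['opening'],s['finger_force'])
env.move_straight([.410,-.334,.15],rate=.2)
env.goto(S.at(-.055,0,.15),[180,0,S.yaw])
print(env.read_state()['opening'],env.read_state()['finger_force'])
env.move_straight(S.at(-.055,0,.065),rate=.2)
print(env.move_straight(S.at(-.055,0,z+.0175),rate=.05,force_limit=8),env.read_state()['position'])
env.gripper_to(0.85); env.dwell(.3)
env.move_straight(S.at(-.055,0,.15),rate=.2)
env.goto(S.at(-.055,-.3,.2),[180,0,S.yaw])
print(env.read_state()['clock'])
snap('top','t3.png')
a=cv2.imread('pics/t3.png')[110:330,230:510]
cv2.imwrite('pics/j3.png',cv2.convertScaleAbs(cv2.resize(a,(760,600)),alpha=1.5))
```

```text
False [ 0.40993654 -0.33405924  0.02487155]
0.45332847411464 20.000098049640656
0.4533754980095938 19.999764561653137
False [ 0.50827256 -0.11098267  0.04236111]
20.5167
```

View pics/j3.png

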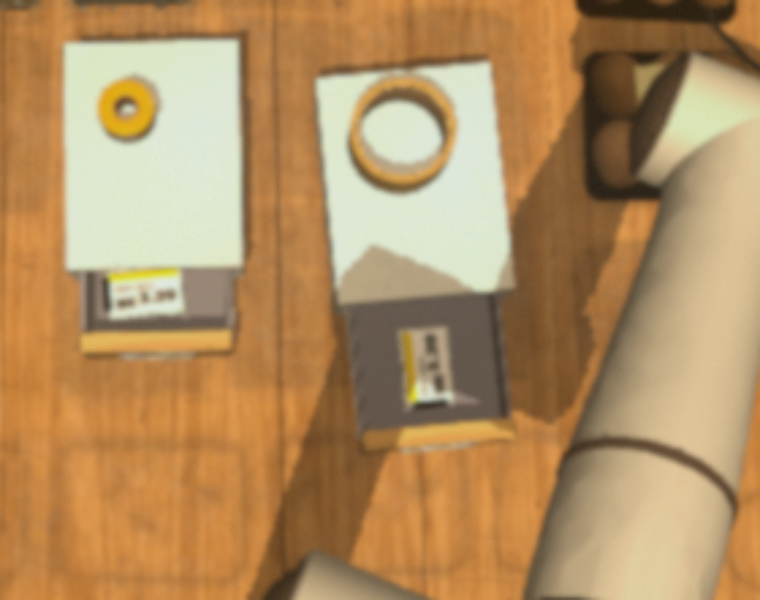

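The wad lies flat inside the open drawer, at about (427, 368) in the view. Next I push both drawers shut.

```bash
cat >> h.py <<'E'
def shut(u,x0):
    o=[180,0,u.yaw]
    env.goto(u.at(x0,0,.13),o); env.move_straight(u.at(x0,0,.040),rate=.15)
    print('knock',env.move_straight(u.at(-.055,0,.040),rate=.05,force_limit=25),u.inv(env.read_state()['position']))
    h=env.move_straight(u.at(-.005,0,.040),rate=.025,force_limit=20)
    s=env.read_state(); print(h,u.inv(s['position']),s['force'])
    env.move_straight(u.at(-.04,0,.040),rate=.05)
    env.move_straight(u.at(-.11,0,.040),rate=.2)
    env.move_straight(u.at(-.11,0,.13),rate=.25); print(env.read_state()['clock'])
E
python3 - <<'E'
from h import *
env.gripper_to(0.0)
shut(S,-.165); shut(A,-.115)
env.goto([.3,-.45,.25],[180,0,-50]); env.dwell(.5)
print(env.read_state()['clock'])
snap('top','t4.png')
a=cv2.imread('pics/t4.png')[110:330,190:470]
cv2.imwrite('pics/j4.png',cv2.convertScaleAbs(cv2.resize(a,(760,600)),alpha=1.5))
E
```

```text
knock False [-5.77788764e-02  9.73559904e-06]
True [-2.29186055e-02 -3.88644240e-05] [-4.6810887  -0.36187331  3.7949716 ]
29.35
knock False [-0.05661238 -0.00048991]
True [-0.02185839 -0.00136118] [-5.27212751  1.64395687  4.05809787]
35.425
38.1333
```

View pics/j4.png

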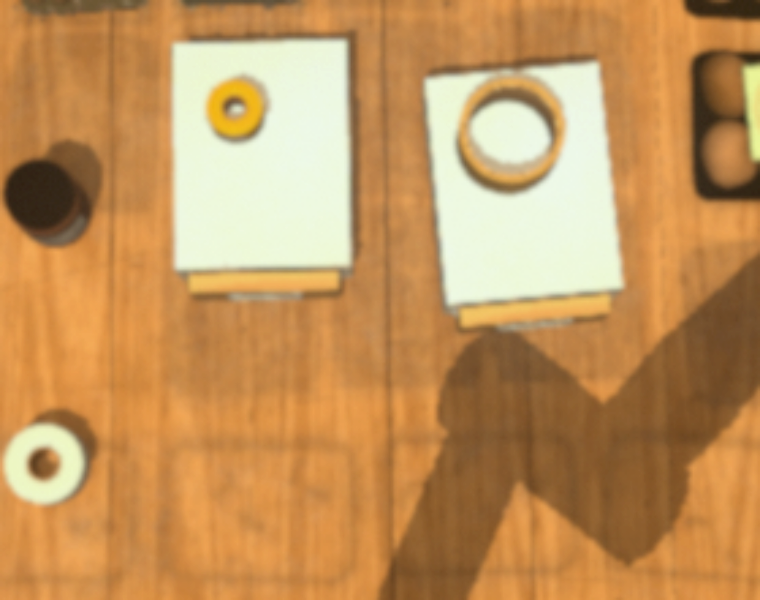

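Both drawers are shut and holding (fronts at about rows 282 and 310 in the view), and the rolls, tape and jar haven't moved. I'm handing the job in.

```bash
python3 -c "
from workcell import env, eyes
print(env.close_job())"
```

```text
the job is handed in; nothing more can be done
None
```

I handed the job in at about 38 s: the loose wad lies flat in the drawer that started shut, and both drawers are pushed in and looked caught in the last picture, though the judge's result was not shown.

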